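# Feed the large grinding balls into their loading channel

### The job

Of the two tilting ball trays on the bench, take the one that holds the three large steel grinding balls by its black handle bar and tip it, so that the balls roll along the slanted guide rail in single file into the channel in front of it, then lower the tray back onto its rest. Do not touch the balls with the gripper, and leave the tray of small balls untipped.

Things in the scene. Friction and masses are not known exactly. Their poses are not given: they have to be found in the camera images.
- loader_large: fixed loader (white board 250 x 125 mm, white tilting tray, metal channel) whose tray holds the three 26 mm balls; its twin with 14 mm balls stands to its left or right. Origin on the bench under it, z up, x from tray to channel (away from the robot within 13 degrees). Hinge line parallel to y at x = 30, z = 34 mm; tray on the -x side, inside 125 x 100 mm, walls 22 mm high
- tray_large (a joint): tilt of the tray with the large balls, rad: 0 = down on its rest (leaning 0.09 back from level, so the balls lie along its rear wall), 0.6 = fully tipped, rear end up. It swings freely and falls back to 0 when released; lifting takes about 3 N at the handle. Balls begin to roll out above about 0.1; 0.45 empties it in a second or two
- tray_large_handle (a point): middle of the black round handle bar at the rear (robot side) of that tray: 10 mm thick, 84 mm long, parallel to the loader's y, 74 mm free between its posts, only the bench beneath it. At rest at loader x = -138 mm, 64 mm above the bench, 171 mm from the hinge line; it rises on an arc about that line as the tray tips and may turn between the fingers
- ball_large_1: one of the three loose large steel balls, 26 mm diameter, about 72 g; origin at its centre
- ball_large_2: the second large steel ball, alike
- ball_large_3: the third large steel ball, alike
- tray_small (a joint): tilt of the other loader's tray, the one with the small balls, rad: 0 = down; it must stay down
- channel_large (a point): middle of the floor of that loader's channel, 60 mm past the hinge. The channel is straight, open above, 34 mm wide, walls 22 mm high, 112 mm long along the loader's x, centre line at loader y = -33 mm; floor falls gently from z = 30 to 22 mm to a stop at the far end. A slanted rail in the tray guides the balls to its mouth; three in a row fill 78 mm

How it is judged:
By the outcome, as a careful person would: the job done as asked, in the order asked, and still so for the second after the job is handed in, with the robot touching nothing.
It also fails if it takes over 45 s, if anything falls off the work surface, if the arm or the gripper's body presses on something with over 40 N, if the wrist force passes 120 N, or if a joint passes its speed limit or range.

### The arm

A 6-joint arm with a two-finger parallel gripper is mounted at the origin on a cart in front of the work surface, level with it; the furniture and walls round the work are solid. World frame = base frame: x ahead of the robot, y to its left, z up, the work surface at z = 0. Lengths are in mm, angles in rad, forces in N, time in s.
With the tool pointing down it reaches from about 300 to 1000 mm from the base axis. Payload 5.1 kg.
Tool frame: the origin (TCP) lies between the finger pads; the fingertips stand 22 mm ahead of it and the grasp point (between the pads) lies 3 mm ahead of it (nose_length is the distance from the TCP to the fingertips, in mm); z points along the fingers, y is the line along which they close (so a half turn about z gives the same grasp; the last joint's range is limited). The gripper opens to 95 mm and grips with 3 to 60 N. Pads are 20 mm wide; open, the fingers measure 119 mm over their backs; the gripper's body (75 mm by 180 mm) begins 59 mm behind the grasp point.
Start: joints at [-1.43, 0.124, 1.65, -0, 1.367, -0.083], TCP at [144.226, -633.785, 236.656] pointing down, gripper open.
Joint ranges: [-2.61, 2.61], [-1.02, 2.33], [0.03, 2.71], [-1.35, 4.49], [0.32, 2.68], [-2.91, 2.91]. Speed limits (rad/s): [2.57, 2.57, 3.14, 3.14, 3.14, 3.14].

### API

Orientations are given as a unit quaternion [w, x, y, z].
In Python, from workcell import get_state, capture, camera_params, job_done, nose_length gives the robot as it stands.
- The arm moves only by the shell command python3 -m jog 'ROWS'. ROWS is JSON, a list of rows, each a list of 3 entries, a list of its own where there are three numbers: the finger opening in cm, from 0 to 9.51, then the shift along the tool's x, y, z in cm, then the turn, a rotation vector about the tool's x, y, z in rad. A call has 1 to 12 rows; each row shifts and turns the commanded pose from where the row before left it, along the tool's axes as they then stand; what a row does not reach is not made up. A row lasts 1/8 s, in which the tool goes at most 62.5 mm and 10.7 degrees, less where a joint would pass 70% of its speed; a pose out of reach is approached as far as the arm can. A call is refused whole if a number of a shift passes 6.25 or a number of a turn 0.188, either way. A call with a gripper value outside its range is refused whole. The fingers move at their own pace and stop on an object; the grip force is fixed at half the most. Time passes only in rows, so rows that do not move let the fingers close. It gives the time, the measured TCP pose, the force, the opening and the grip force at its end, in the units of the state.
- get_state(): the state, without advancing time (a new reading comes with each control period).
- capture(name): name is "scene" or "top"; returns the picture (480x640x3 uint8, blue, green, red); there is no depth.
- camera_params(name): a dict with "mtx" (3x3 intrinsics, pixels), "k1" (the pictures are not rectified: a ray, as slopes to the right and down, at radius r is drawn at 1 + k1 r^2 times it, then the intrinsics apply), "R" (3x3) and "t" (3): a world point X has camera coordinates R X + t. Camera axes: x right, y down, z forward; pixel columns grow to the right and rows downward; lengths in mm; the calibration is good to about 2 mm. A picture is of the moment at which its call begins. camera_params takes no time and is no camera call.
- job_done(): hands the job in; it is judged then, once.
The state is a dict: "time": time; "joint_positions": joint angles; "joint_vel": joint speeds; "joint_efforts": joint torques, N m; "tool_pos": TCP position; "tool_rot": TCP orientation; "contact_force": force on the tool from outside, world axes, zero at the start; "ft_torque": the same for the moment, N m; "opening": opening from 0.0 (shut) to 1.0 (fully open); "finger_force": force on a finger pad.
Only numpy, scipy, OpenCV 4.12 (cv2) and the standard library are available. Lean on these libraries where they do the work, as an engineer would, in place of code of your own. Each camera call takes 0.05 s, during which the arm holds its last target. There are 200 camera calls.

## Working session

There is one attempt and no reset: what is moved stays moved. The work goes in short steps, Python scripts to look and compute and a shell command to move; the robot and the scene stay as the last step left them, time stands still between calls to the robot, and variables do not carry over. Pictures are saved under pics/ and viewed, at most 10 in all, crops included, and the job is handed in when it is done.

```bash
ls; mkdir -p pics; python3 - <<'E'
from workcell import *
import cv2
for n in("scene","top"):
    cv2.imwrite(f"pics/{n}0.png",capture(n)); p=camera_params(n); print(n,p)
s=get_state();print(s['time'],s['tool_pos'],s['tool_rot'],s['contact_force'])
E
```

```text
pics
scene {'mtx': array([[525.53958354,   0.        , 311.19953822],
       [  0.        , 525.53958354, 249.12166495],
       [  0.        ,   0.        ,   1.        ]]), 'k1': -0.04644650995941084, 'R': array([[-0.54446101, -0.8386617 ,  0.01444862],
       [-0.56750169,  0.35562951, -0.74260991],
       [ 0.61766013, -0.41252176, -0.66956834]]), 't': array([443.87370776, 345.16105253, 588.93430271])}
top {'mtx': array([[624.88982669,   0.        , 323.44019035],
       [  0.        , 624.88982669, 227.25510459],
       [  0.        ,   0.        ,   1.        ]]), 'k1': -0.16437902335862592, 'R': array([[-0.18262645, -0.98317622, -0.00347969],
       [-0.96110352,  0.17927001, -0.21010067],
       [ 0.20718978, -0.0350256 , -0.97767357]]), 't': array([208.94058307, 575.61666419, 873.53054236])}
0.1 [ 144.13920278 -633.25522295  235.4750193 ] [-9.76927500e-04  9.93745667e-01  1.11662858e-01 -3.53969350e-05] [ 0.3293534  -0.17041091 -1.12778408]
```

View pics/scene0.png

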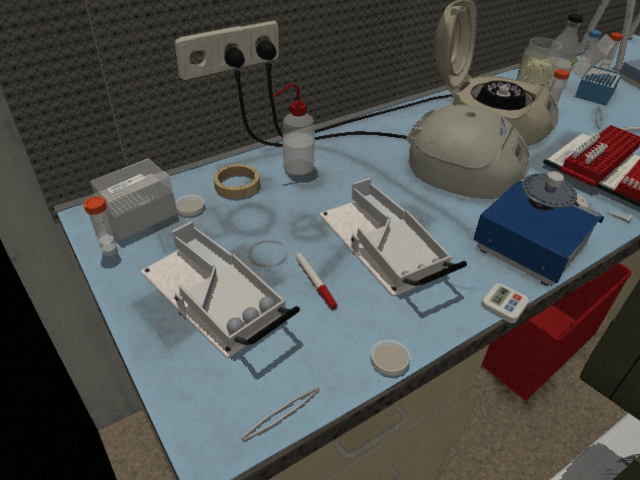

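View pics/top0.png

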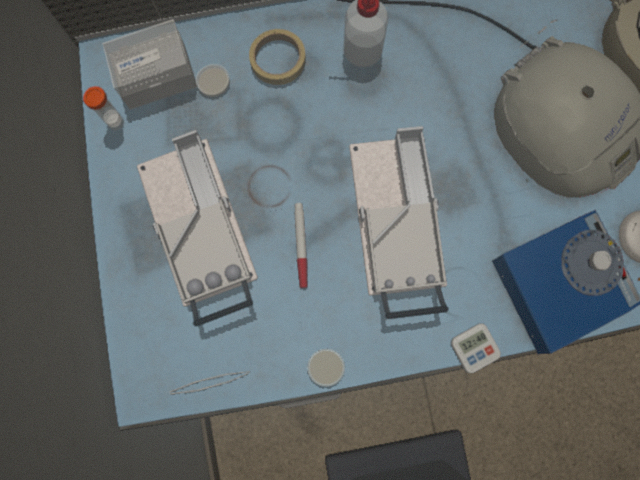

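The large balls are in the left loader. In the top view its handle runs from about (195,321) to (252,303), and in the scene view from (248,347) to (297,311). The marker beside it and the tweezers are clear of the handle.

```bash
cat >h.py <<'E'
from workcell import *
import cv2,numpy as np
def ray(n,uv):
    p=camera_params(n);u,v=np.linalg.inv(p["mtx"])[:2]@[*uv,1]
    q=np.array([u,v]);x=q.copy()
    for _ in range(20): x=q/(1+p["k1"]*(x@x))
    d=p["R"].T@[*x,1]; return -p["R"].T@p["t"],d
def onz(n,uv,z):
    o,d=ray(n,uv);return o+d*(z-o[2])/d[2]
def bar(n,box,thr=45,img=None):
    img=capture(n) if img is None else img
    x0,y0,x1,y1=box;g=img[y0:y1,x0:x1].max(2)
    m=cv2.morphologyEx((g<thr).astype(np.uint8),cv2.MORPH_OPEN,np.ones((3,3)))
    k,l,s,c=cv2.connectedComponentsWithStats(m);i=1+s[1:,4].argmax()
    ys,xs=np.nonzero(l==i);P=np.c_[xs+x0,ys+y0].astype(float)
    return P,cv2.minAreaRect(P.astype(np.float32))
def project(n,X):
    p=camera_params(n);c=p["R"]@X+p["t"];s=c[:2]/c[2];s=s*(1+p["k1"]*(s@s));return (p["mtx"]@[*s,1])[:2]
E
python3 - <<'E'
from h import *
out={}
for n,b in(("top",(180,275,270,335)),("scene",(235,295,310,360))):
    P,r=bar(n,b,img=cv2.imread(f"pics/{n}0.png"));c=r[0]
    q=cv2.boxPoints(r);print(n,len(P),r,onz(n,c,64).round(1))
    # ends along the long axis
    e=P-P.mean(0);ax=np.linalg.svd(e,full_matrices=False)[2][0];t=e@ax
    E=[P.mean(0)+ax*t.min(),P.mean(0)+ax*t.max()];W=[onz(n,x,64) for x in E]
    print(np.round(W,1),np.linalg.norm(W[0]-W[1]));out[n]=c
(o1,d1),(o2,d2)=[ray(n,out[n]) for n in out]
a=np.linalg.lstsq(np.c_[d1,-d2],o2-o1,rcond=None)[0];print(o1+d1*a[0],o2+d2*a[1])
# mouth/far corners of white board & channel end in top for yaw
print(onz("top",(139,166),5),onz("top",(181,300),5),onz("top",(251,278),30))
E
```

```text
Traceback (most recent call last):
  File "h.py", line 14, in bar
    k,l,s,c=cv2.connectedComponentsWithStats(m);i=1+s[1:,4].argmax()
                                                    ~~~~~~~~~~~~~~^^
ValueError: attempt to get argmax of an empty sequence
```

```bash
sed -i 's/thr=45/thr=75/' h.py
python3 - <<'E'
from h import *
out={}
for n,b in(("top",(180,275,270,335)),("scene",(235,295,310,360))):
    im=cv2.imread(f"pics/{n}0.png");x0,y0,x1,y1=b;print(np.percentile(im[y0:y1,x0:x1].max(2),[0,2,5,10,20,50]))
    P,r=bar(n,b,img=im);c=r[0]
    print(n,len(P),r,onz(n,c,64).round(1))
    e=P-P.mean(0);ax=np.linalg.svd(e,full_matrices=False)[2][0];t=e@ax
    E=[P.mean(0)+ax*t.min(),P.mean(0)+ax*t.max()];W=[onz(n,x,64) for x in E]
    print(np.round(E),np.round(W,1),np.linalg.norm(W[0]-W[1]));out[n]=c
(o1,d1),(o2,d2)=[ray(n,out[n]) for n in out]
a=np.linalg.lstsq(np.c_[d1,-d2],o2-o1,rcond=None)[0];print(o1+d1*a[0],o2+d2*a[1])
print(onz("top",(139,166),5),onz("top",(181,300),5))
E
```

```text
[ 49.  58.  64.  85. 105. 146.]
top 361 ((221.77471923828125, 310.2184753417969), (10.411930084228516, 61.72983169555664), 69.07550048828125) [508.9 269.   64. ]
[[251. 301.]
 [194. 323.]] [[514.5 224.   64. ]
 [497.5 312.8  64. ]] 90.39813251361649
[  0.   10.   15.   43.4  85.  147. ]
scene 604 ((267.2371826171875, 324.8516845703125), (16.44647789001465, 71.51229095458984), 56.003543853759766) [507.4 275.4  64. ]
[[298. 307.]
 [239. 346.]] [[512.2 220.2  64. ]
 [495.3 327.4  64. ]] 108.52849572809113
[509.63381978 270.01146339  56.96457052] [512.14315038 273.07696699  57.69334189]
[773.79583323 378.77928867   5.        ] [542.34900796 338.9475132    5.        ]
```

```bash
python3 - <<'E'
from h import *
out={}
for n,b,th in(("top",(180,275,270,335),68),("scene",(235,295,310,360),30)):
    P,r=bar(n,b,th,img=cv2.imread(f"pics/{n}0.png"))
    vx,vy,x,y=cv2.fitLine(P.astype(np.float32),cv2.DIST_HUBER,0,.01,.01).ravel()
    t=(P-[x,y])@[vx,vy];m=[x,y]+np.array([vx,vy])*(t.min()+t.max())/2
    A,B=[onz(n,m+np.array([vx,vy])*s*np.ptp(t)/2,64) for s in(-1,1)];d=B-A
    print(n,len(P),np.ptp(t),m.round(1),onz(n,m,64).round(1),np.linalg.norm(d),"yaw",np.arctan(-d[0]/d[1]));out[n]=m
(o1,d1),(o2,d2)=[ray(n,out[n]) for n in out]
a=np.linalg.lstsq(np.c_[d1,-d2],o2-o1,rcond=None)[0];print(o1+d1*a[0],o2+d2*a[1])
E
```

```text
top 297 60.52084928750992 [222.9 312.3] [505.5 267.8  64. ] 88.6044060843152 yaw 0.1879263536874429
scene 351 61.03232562541962 [272.9 325.3] [502.4 269.1  64. ] 93.89647590713591 yaw 0.19442286207771947
[505.93487774 268.31713014  60.25180256] [505.31906591 267.58415259  60.07905406]
```

```bash
python3 -m jog '[[5,[0,0,0],[0,0,-0.17]],[5,[0,0,0],[0,0,-0.17]],[5,[0,0,0],[0,0,-0.17]],[5,[0,0,0],[0,0,-0.17]],[5,[0,0,0],[0,0,-0.17]],[5,[0,0,0],[0,0,-0.17]],[5,[0,0,0],[0,0,-0.17]],[5,[0,0,0],[0,0,-0.17]],[5,[0,0,0],[0,0,-0.17]]]'
```

```text
time: 1.23
tool_pos: [144.2, -633.4, 235.9]
tool_rot: [-0.0, 0.637, 0.771, 0.0]
contact_force: [-0.2, 0.3, -1.0]
opening: 0.522
finger_force: 0.0
```

```bash
python3 -m jog '[[5,[4.1,2.6,0],[0,0,0]],[5,[4.1,2.6,0],[0,0,0]],[5,[4.1,2.6,0],[0,0,0]],[5,[4.1,2.6,0],[0,0,0]],[5,[4.1,2.6,0],[0,0,0]],[5,[4.1,2.6,0],[0,0,0]],[5,[4.1,2.6,0],[0,0,0]],[5,[4.1,2.6,0],[0,0,0]],[5,[4.1,2.6,0],[0,0,0]],[5,[4.1,2.6,0],[0,0,0]]]'
python3 -m jog '[[5,[4.1,2.6,0],[0,0,0]],[5,[4.1,2.6,0],[0,0,0]],[5,[4.1,2.6,0],[0,0,0]],[5,[4.1,2.6,0],[0,0,0]],[5,[4.1,2.6,0],[0,0,0]],[5,[4.1,2.6,0],[0,0,0]],[3.2,[4.1,2.6,0],[0,0,0]],[3.2,[4.1,2.6,0],[0,0,0]],[3.2,[4.1,2.6,0],[0,0,0]],[3.2,[0,0,0],[0,0,0]]]'
```

```text
time: 2.48
tool_pos: [325.3, -181.7, 236.3]
tool_rot: [0.0, 0.64, 0.769, 0.0]
contact_force: [0.5, -0.5, -0.5]
opening: 0.529
finger_force: 0.0
time: 3.72
tool_pos: [488.3, 224.3, 235.7]
tool_rot: [-0.001, 0.638, 0.77, -0.001]
contact_force: [-0.1, 0.2, 0.1]
opening: 0.341
finger_force: 0.0
```

```bash
python3 -m jog '[[3.2,[4.0,2.5,0],[0,0,0]],[3.2,[0,0,3],[0,0,0]],[3.2,[0,0,3],[0,0,0]],[3.2,[0,0,1.5],[0,0,0]],[3.2,[0,0,0],[0,0,0]]]'
python3 - <<'E'
from h import *
for n,b in(("top",(130,240,290,360)),("scene",(180,230,340,350))):
    x0,y0,x1,y1=b;im=capture(n);cv2.imwrite(f"pics/{n}1.png",cv2.resize(im[y0:y1,x0:x1],None,fx=4,fy=4))
s=get_state();print(s["tool_pos"]);p=s["tool_pos"]
for z in(65,):
  for n in("top","scene"):print(n,project(n,np.array([505.5,268,64])))
E
```

```text
time: 4.35
tool_pos: [504.7, 265.0, 160.4]
tool_rot: [-0.001, 0.64, 0.769, -0.001]
contact_force: [0.8, 0.6, -0.1]
opening: 0.338
finger_force: 0.0
[506.06683894 265.82415589 162.81936857]
top [222.77546297 312.37486717]
scene [272.45813706 323.58219708]
```

View pics/scene1.png

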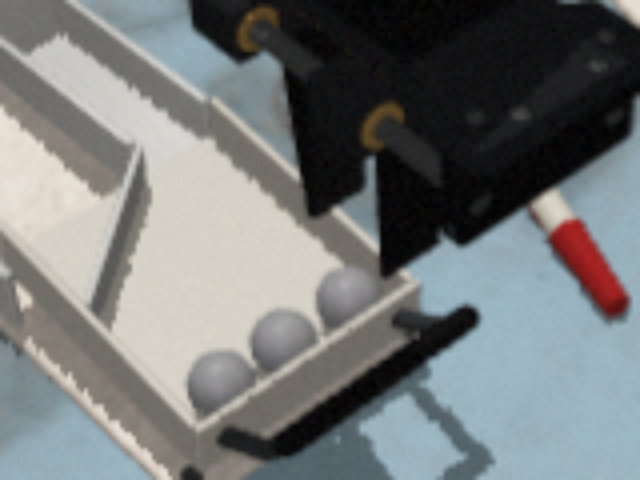

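View pics/top1.png

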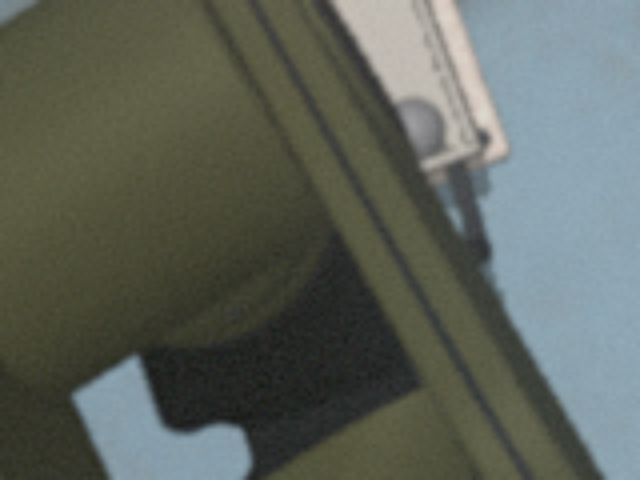

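The scene crop shows the fingers above the handle at about (271,289), with the bar centre at about (274,325). That agrees with the prediction, and the bar lies between the finger planes. In the top view the arm hides the bar. I'll descend with a narrower opening.

```bash
python3 -m jog '[[2.7,[0.2,0,2.5],[0,0,0]],[2.7,[0,0,2.5],[0,0,0]],[2.7,[0,0,1.2],[0,0,0]],[2.7,[0,0,0],[0,0,0]]]'
python3 - <<'E'
from h import *
im=capture("scene");cv2.imwrite("pics/s2.png",cv2.resize(im[260:360,210:340],None,fx=5,fy=5))
p=get_state()["tool_pos"];print(p)
for s in(-13,0,13):print((project("scene",p+np.array([.982*s,.188*s,-22]))-[210,260])*5)
E
```

```text
time: 4.95
tool_pos: [505.2, 267.9, 99.8]
tool_rot: [-0.0, 0.64, 0.769, -0.0]
contact_force: [-0.6, -0.0, -0.3]
opening: 0.282
finger_force: 0.0
[505.71792534 268.13096835 100.60832149]
[340.12539274 310.0592428 ]
[309.6520912 284.0056159]
[279.74328025 258.42392453]
```

View pics/s2.png

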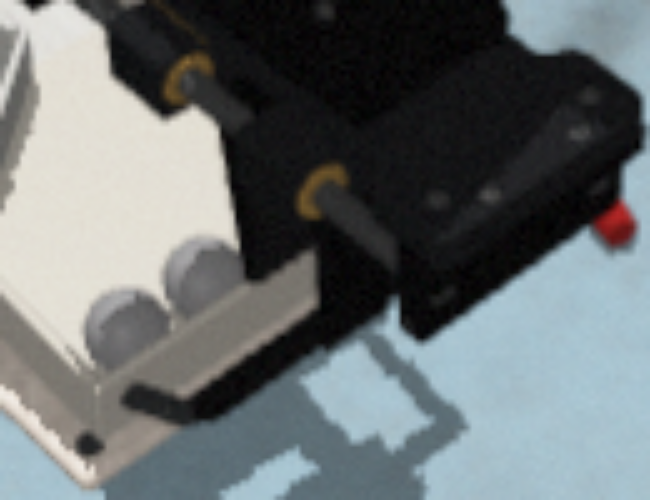

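The tips project where expected and the front finger has clearance to the rear wall: the wall top is at about 48 mm and the fingertips will reach about 45 mm. I'll descend and close.

```bash
python3 -m jog '[[2.7,[0,0,1.2],[0,0,0]],[2.7,[0,0,1.2],[0,0,0]],[2.7,[0,0,0.9],[0,0,0]],[2.7,[0,0,0],[0,0,0]]]'
python3 -m jog '[[0.5,[0,0,0],[0,0,0]],[0.5,[0,0,0],[0,0,0]],[0.5,[0,0,0],[0,0,0]],[0.5,[0,0,0],[0,0,0]],[0.5,[0,0,0],[0,0,0]],[0.5,[0,0,0],[0,0,0]]]'
```

```text
time: 5.5
tool_pos: [504.3, 267.6, 65.2]
tool_rot: [-0.001, 0.64, 0.769, -0.001]
contact_force: [-0.0, 0.0, 1.2]
opening: 0.284
finger_force: 0.0
time: 6.25
tool_pos: [504.6, 267.9, 67.0]
tool_rot: [-0.0, 0.639, 0.769, -0.001]
contact_force: [-5.9, -1.1, 5.0]
opening: 0.095
finger_force: 30.0
```

```bash
python3 -m jog '[[0.5,[0,0.1,-0.42],[0,0,0]],[0.5,[0,0.1,-0.41],[0,0,0]],[0.5,[0,0.1,-0.41],[0,0,0]],[0.5,[0,0.1,-0.41],[0,0,0]],[0.5,[0,0.13,-0.41],[0,0,0]],[0.5,[0,0.14,-0.41],[0,0,0]],[0.5,[0,0.14,-0.4],[0,0,0]],[0.5,[0,0.14,-0.4],[0,0,0]]]'
```

```text
time: 7.25
tool_pos: [513.1, 269.5, 98.9]
tool_rot: [-0.001, 0.64, 0.769, -0.002]
contact_force: [-6.7, 0.8, -1.9]
opening: 0.094
finger_force: 30.0
```

```bash
python3 -m jog '[[0.5,[0,0.17,-0.4],[0,0,0]],[0.5,[0,0.18,-0.39],[0,0,0]],[0.5,[0,0.18,-0.39],[0,0,0]],[0.5,[0,0.18,-0.38],[0,0,0]],[0.5,[0,0.21,-0.37],[0,0,0]],[0.5,[0,0.21,-0.37],[0,0,0]],[0.5,[0,0.22,-0.37],[0,0,0]],[0.5,[0,0.22,-0.36],[0,0,0]]]'
python3 -m jog '[[0.5,[0,0.25,-0.35],[0,0,0]],[0.5,[0,0.25,-0.35],[0,0,0]],[0.5,[0,0.26,-0.35],[0,0,0]],[0.5,[0,0.26,-0.34],[0,0,0]],[0.5,[0,0,0],[0,0,0]],[0.5,[0,0,0],[0,0,0]],[0.5,[0,0,0],[0,0,0]],[0.5,[0,0,0],[0,0,0]],[0.5,[0,0,0],[0,0,0]],[0.5,[0,0,0],[0,0,0]],[0.5,[0,0,0],[0,0,0]],[0.5,[0,0,0],[0,0,0]]]'
python3 - <<'E'
from h import *
a=capture("scene")[190:370,120:340];b=capture("top")[110:350,110:290]
cv2.imwrite("pics/s3.png",np.hstack([cv2.resize(a,None,fx=2,fy=2),cv2.resize(b,(270,360))]))
E
```

```text
time: 8.25
tool_pos: [528.1, 272.4, 130.1]
tool_rot: [-0.002, 0.64, 0.769, -0.002]
contact_force: [-10.8, -1.1, 3.3]
opening: 0.093
finger_force: 30.0
time: 9.75
tool_pos: [538.2, 274.3, 145.2]
tool_rot: [-0.002, 0.639, 0.769, -0.002]
contact_force: [-13.4, -1.6, 7.9]
opening: 0.1
finger_force: 30.0
```

View pics/s3.png

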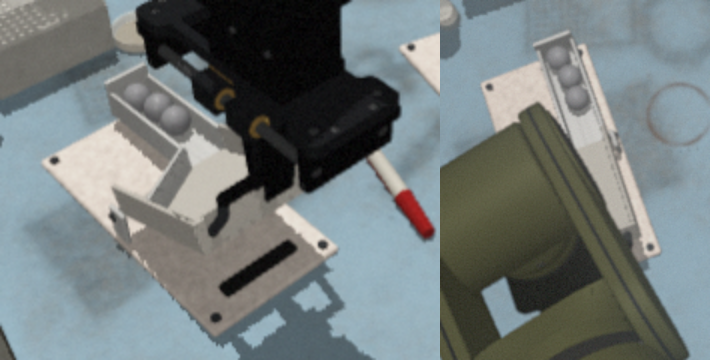

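All three balls sit in line in the channel: scene crop (135,97), (157,106) and (177,120), and the top view agrees. The tray is tipped, so I'll lower it along the same arc.

```bash
python3 -m jog '[[0.5,[0,-0.26,0.34],[0,0,0]],[0.5,[0,-0.26,0.35],[0,0,0]],[0.5,[0,-0.25,0.35],[0,0,0]],[0.5,[0,-0.25,0.35],[0,0,0]],[0.5,[0,-0.22,0.36],[0,0,0]],[0.5,[0,-0.22,0.37],[0,0,0]],[0.5,[0,-0.21,0.37],[0,0,0]],[0.5,[0,-0.21,0.37],[0,0,0]],[0.5,[0,-0.18,0.38],[0,0,0]],[0.5,[0,-0.18,0.39],[0,0,0]],[0.5,[0,-0.18,0.39],[0,0,0]],[0.5,[0,-0.17,0.4],[0,0,0]]]'
python3 -m jog '[[0.5,[0,-0.14,0.4],[0,0,0]],[0.5,[0,-0.14,0.4],[0,0,0]],[0.5,[0,-0.14,0.41],[0,0,0]],[0.5,[0,-0.13,0.41],[0,0,0]],[0.5,[0,-0.1,0.41],[0,0,0]],[0.5,[0,-0.1,0.41],[0,0,0]],[0.5,[0,-0.1,0.41],[0,0,0]],[0.5,[0,-0.1,0.35],[0,0,0]],[0.5,[0,0,0],[0,0,0]],[0.5,[0,0,0],[0,0,0]]]'
```

```text
time: 11.35
tool_pos: [513.4, 269.6, 100.0]
tool_rot: [-0.001, 0.639, 0.769, -0.001]
contact_force: [-9.0, -0.3, 3.4]
opening: 0.097
finger_force: 30.0
time: 12.6
tool_pos: [504.7, 268.0, 67.6]
tool_rot: [-0.0, 0.639, 0.769, -0.001]
contact_force: [-6.2, 0.4, 0.6]
opening: 0.097
finger_force: 30.0
```

Back at the grasp height. I'll open the gripper, rise and check.

```bash
python3 -m jog '[[1.6,[0,0,0],[0,0,0]],[2.2,[0,0,0],[0,0,0]],[2.8,[0,0,0],[0,0,0]],[2.8,[0,0,0],[0,0,0]],[2.8,[0,0,0],[0,0,0]],[2.8,[0,0,-1],[0,0,0]],[2.8,[0,0,-2],[0,0,0]],[2.8,[0,0,-4],[0,0,0]],[2.8,[0,0,-4],[0,0,0]],[2.8,[0,0,-4],[0,0,0]],[2.8,[0,0,-2],[0,0,0]],[2.8,[0,0,0],[0,0,0]]]'
python3 -m jog '[[2.8,[-3,-2,0],[0,0,0]],[2.8,[-4,-3,0],[0,0,0]],[2.8,[-4,-3,0],[0,0,0]],[2.8,[-4,-3,0],[0,0,0]],[2.8,[-2,-1,0],[0,0,0]],[2.8,[0,0,0],[0,0,0]],[2.8,[0,0,0],[0,0,0]]]'
python3 - <<'E'
from h import *
a=capture("scene")[170:370,120:480];b=capture("top")[110:350,110:460]
cv2.imwrite("pics/s4.png",np.hstack([cv2.resize(a,(400,222)),cv2.resize(b,(324,222))]))
E
```

```text
time: 14.1
tool_pos: [506.0, 268.3, 239.8]
tool_rot: [0.001, 0.64, 0.769, 0.002]
contact_force: [-0.2, -0.3, -1.3]
opening: 0.294
finger_force: 0.0
time: 14.98
tool_pos: [417.8, 79.4, 236.2]
tool_rot: [-0.001, 0.64, 0.769, -0.001]
contact_force: [-0.3, 0.3, 0.1]
opening: 0.296
finger_force: 0.0
```

View pics/s4.png

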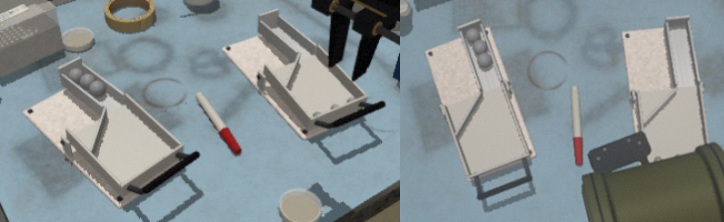

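The picture shows the large tray down on its rest and its three balls in the channel, at (75,75)–(98,88). The small tray is still down with its balls in place, and the gripper is clear.

```bash
python3 -c "from workcell import *;print(job_done())"
```

```text
the job is handed in; nothing more can be done
None
```

The three large balls rolled into the channel in a line, the tray is back down on its rest, the small-ball tray was not tipped, and the job is handed in at about 15 s.

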